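# Snap the notice frame shut

## Robot

A 6-joint arm with a two-finger parallel gripper is mounted at the origin on the work surface. World frame = base frame: x ahead of the robot, y to its left, z up, the work surface at z = 0. Lengths are in m, angles in rad, forces in N, time in s.
With the tool pointing down it reaches from about 0.4 to 0.925 m from the base axis. Payload 12.5 kg.
Tool frame: the origin (TCP) lies on the centre line of the jaws, within the pads' length; the fingertips stand 17 mm ahead of it and the grasp point (between the pads) lies 2 mm behind it (bot.tcp_to_tips is the distance from the TCP to the fingertips, in m); z points along the fingers, y is the direction in which the jaws open and shut (so a half turn about z gives the same grasp; the last joint's range is limited). The gripper opens to 95 mm and grips with 3 to 60 N. Pads are 20 mm wide; open, the fingers measure 119 mm over their backs; the gripper's body (75 mm by 180 mm) begins 59 mm behind the grasp point.
Start: joints at [-1.268, 0.491, 1.559, -0, 1.092, -0.106], TCP at [0.248, -0.574, 0.232] pointing down, gripper open.
Joint ranges: [-3.1, 3.1], [-0.84, 2.19], [0.05, 2.79], [-1.13, 4.28], [0.06, 2.93], [-2.69, 2.69]. Speed limits (rad/s): [2.22, 2.22, 2.79, 3.14, 3.14, 3.14].

## Interface

Orientations are given as a unit quaternion [w, x, y, z].
In Python, from cell import bot gives the robot as it stands.
- The arm moves only by the tool send_rows, never from a script. Its argument "targets" is a list that holds one entry, the list of rows, each a list of 5 numbers: the shift along the tool's x, y, z in m, then the turn about the tool's z in units of 5 degrees (1.0 is 5 degrees), then the finger opening in m, from 0 to 0.0951. In form: [[[tx, ty, tz, yaw, hand], ...]]. A call has exactly 8 rows; each row shifts and turns the pose as measured when the row begins, along the tool's axes as they then stand; what a row does not reach is not made up. A row lasts 1/12 s, in which the tool goes at most 41.7 mm and 7.16 degrees, less where a joint would pass 70% of its speed; a pose out of reach is approached as far as the arm can. A call with a gripper value outside its range is refused whole. The fingers move at their own pace and stop on an object; "newtons" is the grip in N (left out, the last holds). Time passes only in rows, so rows that do not move let the fingers close, or fill a call up. It gives the time, the measured TCP pose, the force and the opening at its end, in the units of the state.
- bot.state(): the state, without advancing time (a new reading comes with each control period).
- bot.snapshot(name): name is "scene" or "top"; returns a dict with "pixels" (384x512x3 uint8, red, green, blue), "camera_matrix" (3x3 intrinsics, pixels), "camera_from_world" (4x4, takes a point from world to camera coordinates). Camera axes: x right, y down, z forward; pixel columns grow to the right and rows downward; lengths in m; the calibration is good to about 2 mm. A picture is of the moment at which its call begins. There is no depth.
- bot.finish_job(): hands the job in, once; it reports no verdict.
The state is a dict: "clock": time; "q": joint angles; "joint_velocities": joint speeds; "effort": joint torques, N m; "eef_pos": TCP position; "ee_rot": TCP orientation; "contact_force": force on the tool from outside, world axes, zero at the start; "wrist_torque": the same for the moment, N m; "width": finger opening in m.
Only numpy, scipy, OpenCV 4.12 (cv2) and the standard library are available. Lean on these libraries where they do the work, as an engineer would, in place of code of your own. Each camera call takes 0.05 s, during which the arm holds its last target.

## Task

A fresh notice has been laid in the small blue snap frame lying on the desk, and its two long rails still stand ajar. With the fingertips, press the long rail nearer the robot down at its left end as seen from the robot and run along it to its right end with a light touch so that it snaps shut all along; then do the same on the far long rail. Do not push the frame out of place, lift it or lean on it hard, and leave everything else on the desk where it is.

Things in the scene. Friction and masses are not known exactly. Their poses are not given: they have to be found in the camera images.
- frame: snap frame lying on its back, loose, about 0.9 kg, 181 (own x) x 243 (own y) x 13 mm high, blue rails, black corners, notice inside (6.5 mm above the desk). Origin: centre of the underside; +x away from the robot, +y to its left. Rails are 25 mm wide, tops 13 mm above the desk when shut; short rails are fixed shut. Long rails: 190 mm between the corners, middle lines at own x = -78 and +78 mm
- near_rail (a joint): opening of the long rail nearer the robot, rad: 0 shut, 0.4 to 0.9 at the start. Hinged on the frame's outer edge, so its inner edge stands 10 to 19 mm up. Held by friction only: it stays where left; 1 to 3 N pressed down on its middle line turns it shut. Shut, it sits on springs: gives 1 mm per 3 N, up to 3.5 mm, then rigid, and rises again when released
- far_rail (a joint): opening of the long rail farther from the robot, rad: its mirror image, 0 shut, 0.4 to 0.9 at the start, same friction and springs
- near_left (a point): point on the frame at the left end (+y) of the near long rail, on its middle line, at the height of its top face when shut
- near_right (a point): the same at the right end (-y) of the near long rail
- far_left (a point): the same at the left end of the far long rail
- far_right (a point): the same at the right end of the far long rail
- carton_green: carton standing on its long side, white with a green band, 48 x 122 x 62 high, behind the frame; mm, loose, origin at the centre of its underside
- carton_orange: the same with an orange band, behind the frame; mm, loose, origin at the centre of its underside
- marker: whiteboard marker lying beside the frame's left side, along its own x, 136 x 17 x 17 (clip to 20 high); mm, loose, origin at the centre of its underside
- tape: roll of clear tape lying flat beside the frame's right side, 72 across, 24 high; mm, loose, origin at the centre of its underside
- sanitiser: pump bottle of hand sanitiser, 64 across, 162 high, spout along its own -x; mm, loose, origin at the centre of its underside
- pen_pot: dark steel pot with three pens, 80 across, 100 high (pens to 154); mm, loose, origin at the centre of its underside
- glove_box: box of gloves, white with a blue band, 115 x 160 x 70 high; mm, loose, origin at the centre of its underside

How it is judged:
By the outcome, as a careful person would: the job done as asked, in the order asked, and still so for the second after the job is handed in, with the robot touching nothing.
It also fails if it takes over 51 s, if anything falls off the work surface, if the arm or the gripper's body presses on something with over 40 N, if the wrist force passes 120 N, or if a joint passes its speed limit or range.

## Working session

There is one attempt and no reset: what is moved stays moved. The work goes in short steps, Python scripts to look and compute and a tool call to move; the robot and the scene stay as the last step left them, time stands still between calls to the robot, and variables do not carry over. Pictures are saved under pics/ and viewed, and the job is handed in when it is done.

Besides the shell and the picture viewer there is one more tool, called after "Emit:" as name(argument=value, ...) on one line, values as JSON. send_rows: Moves the arm, as the interface text tells. Its arguments: {"type":"object","properties":{"targets":{"type":"array","items":{"type":"array","items":{"type":"array","items":{"type":"number"}}}},"newtons":{"type":"number"}},"required":["targets"]}

```bash
mkdir -p pics; ls; python3 - <<'E'
from cell import bot
import cv2,numpy as np
s=bot.state();print({k:np.round(v,3).tolist() for k,v in s.items()})
for n in("scene","top"):
    p=bot.snapshot(n);cv2.imwrite(f"pics/{n}0.png",p["pixels"][:,:,::-1]);np.savez(f"{n}0.npz",**p)
    print(n,p["camera_matrix"].tolist(),np.round(p["camera_from_world"],4).tolist())
E
```

```text
pics
{'clock': 0.0, 'q': [-1.268, 0.492, 1.559, -0.0, 1.092, -0.106], 'joint_velocities': [0.001, -0.0, -0.001, 0.002, -0.001, -0.0], 'effort': [0.004, -61.264, -25.818, 0.069, 0.048, -0.0], 'eef_pos': [0.248, -0.573, 0.231], 'ee_rot': [-0.001, 0.979, 0.203, -0.0], 'contact_force': [0.246, -0.394, -0.225], 'wrist_torque': [0.023, 0.024, 0.071], 'width': 0.095}
scene [[422.1501818273898, 0.0, 254.33146499948054], [0.0, 422.1501818273898, 196.98713430404013], [0.0, 0.0, 1.0]] [[-0.0645, 0.9979, -0.0023, -0.0103], [0.7848, 0.0493, -0.6178, -0.3949], [-0.6164, -0.0416, -0.7864, 1.8937], [0.0, 0.0, 0.0, 1.0]]
top [[412.82836166700133, 0.0, 260.2094231509869], [0.0, 412.82836166700133, 191.9069328042406], [0.0, 0.0, 1.0]] [[0.0093, -0.9998, 0.0177, 0.0094], [-0.996, -0.0108, -0.0885, 0.5329], [0.0887, -0.0168, -0.9959, 1.275], [0.0, 0.0, 0.0, 1.0]]
```

View pics/scene0.png

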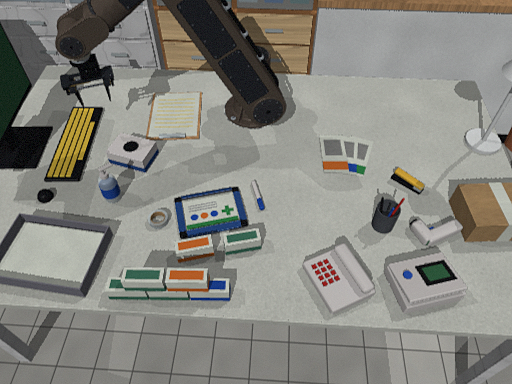

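View pics/top0.png

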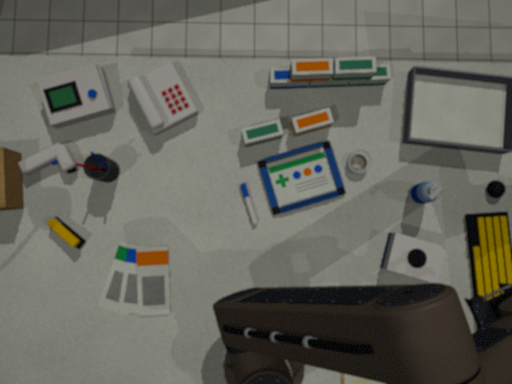

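The top view shows the frame near (301,177) px, with the two cartons just behind it at (264,131) and (312,121), the marker at (249,203) and the tape at (358,162). I'll zoom in.

```bash
python3 - <<'E'
import cv2,numpy as np
a=np.load("top0.npz")["pixels"][100:230,230:380,::-1]
cv2.imwrite("pics/topz.png",cv2.resize(a,None,fx=5,fy=4.6 and 5,interpolation=cv2.INTER_CUBIC)[:600])
b=np.load("scene0.npz")["pixels"][170:265,145:275,::-1]
cv2.imwrite("pics/scenez.png",cv2.resize(b,None,fx=6,fy=6,interpolation=cv2.INTER_CUBIC))
E
```

```text
(no output)
```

View pics/topz.png

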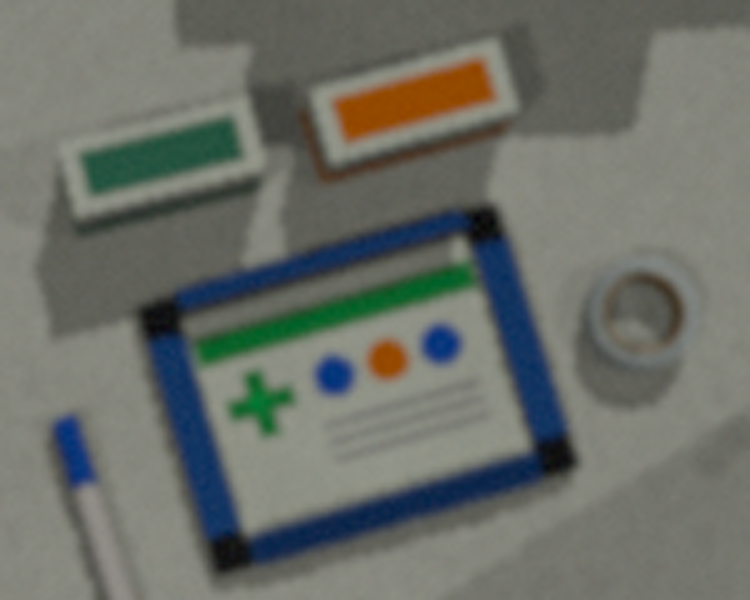

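View pics/scenez.png

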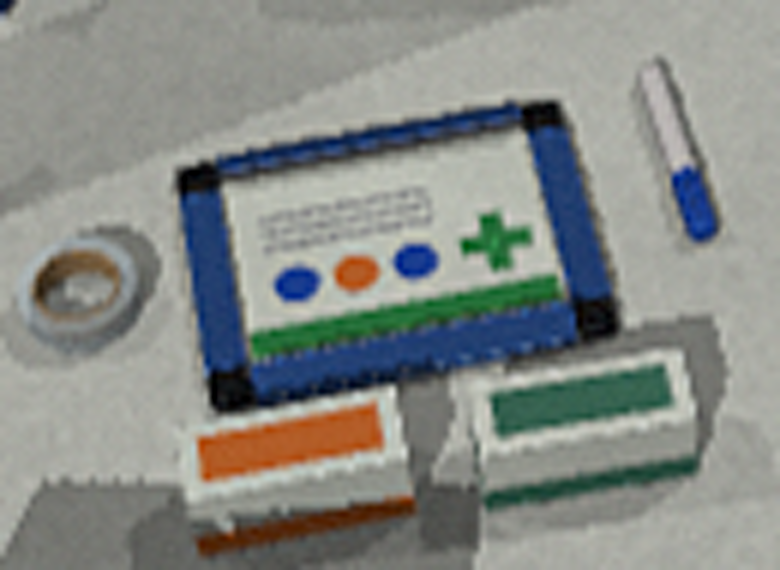

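```bash
cat >h.py <<'E'
import cv2,numpy as np
def cast(p,uv,z):
    K=p["camera_matrix"];T=p["camera_from_world"];R=T[:3,:3];t=T[:3,3]
    uv=np.asarray(uv,float).reshape(-1,2)
    d=np.c_[(uv-K[[0,1],[2,2]])/K[0,0],np.ones(len(uv))]@R
    c=-R.T@t
    return (c+d*((z-c[2])/d[:,2])[:,None])[:,:2]
def frame_mask(rgb):
    hsv=cv2.cvtColor(rgb,cv2.COLOR_RGB2HSV)
    return (cv2.inRange(hsv,(105,130,30),(125,255,255))|cv2.inRange(hsv,(0,0,0),(180,255,50)))
E
python3 - <<'E'
import numpy as np,cv2
from h import *
for n,(r0,r1,c0,c1) in dict(top=(135,218,253,348),scene=(180,242,170,250)).items():
    p=np.load(n+"0.npz");m=frame_mask(p["pixels"]);k=np.zeros_like(m);k[r0:r1,c0:c1]=m[r0:r1,c0:c1]
    cs,_=cv2.findContours(k,cv2.RETR_EXTERNAL,cv2.CHAIN_APPROX_NONE);c=max(cs,key=cv2.contourArea)
    print(n,cv2.contourArea(c),cv2.boundingRect(c))
    cv2.imwrite(f"pics/m{n}.png",cv2.resize(k[r0:r1,c0:c1],None,fx=5,fy=5))
    w=cast(p,c.reshape(-1,2),.012);
    (ce,sz,an)=cv2.minAreaRect((w*1000).astype(np.float32));print("rect",np.round(ce,1),np.round(sz,1),an)
    print(np.round(cv2.boxPoints((ce,sz,an)),1).tolist())
    # black corners
    hsv=cv2.cvtColor(p["pixels"],cv2.COLOR_RGB2HSV)
    b=((p["pixels"].max(2)<75)&(k>0)).astype(np.uint8)
    nn,l,st,cc=cv2.connectedComponentsWithStats(b)
    for i in range(1,nn):
        if st[i,4]>15: print(st[i,4],np.round(cc[i],1),np.round(cast(p,cc[i],.013)*1000,1))
E
```

```text
top 4011.0 (258, 142, 87, 72)
rect [ 583.9 -114.4] [179.4 239.2] 16.917882919311523
[[463.29998779296875, -26.100000381469727], [532.9000244140625, -254.89999389648438], [704.5, -202.6999969482422], [634.9000244140625, 26.100000381469727]]
47 [325.7 145. ] [[ 687.4 -194.5]]
62 [262.1 163.5] [[624.8   9.4]]
64 [338.4 191.6] [[ 537.4 -234.3]]
29 [320.1 197.9] [[ 516.6 -175.8]]
17 [305.5 202.6] [[ 501.1 -129.4]]
16 [292.7 206.6] [[488.1 -88.6]]
54 [275.8 209.8] [[477.5 -35.1]]
scene 2625.0 (175, 187, 73, 52)
rect [ 584.5 -112.5] [188.1 240.5] 16.958221435546875
[[459.5, -24.899999618530273], [529.5999755859375, -255.0], [709.5999755859375, -200.10000610351562], [639.4000244140625, 29.899999618530273]]
26 [234.6 189. ] [[476.9 -33.3]]
29 [177.9 199.4] [[ 539.6 -237.8]]
47 [243.6 222.4] [[627.5  12.7]]
59 [184.2 234.9] [[ 692.8 -188.6]]
```

```bash
python3 - <<'E'
import numpy as np
from h import *
p=np.load("top0.npz");hsv=cv2.cvtColor(p["pixels"],cv2.COLOR_RGB2HSV)
# carton tops: corners read off zoom (x/5+230,y/5+100)
for n,z,pts in [("green",.062,[(62,150),(250,95),(265,178),(82,222)]),("orange",.062,[(305,87),(500,38),(520,118),(325,168)]),("marker",.017,[(65,420),(120,600)]),("tape",.024,[(590,310),(700,310),(645,255),(645,365)])]:
    print(n,np.round(cast(p,np.array(pts)/5+[230-.4,100-.4],z)*1000).tolist())
E
```

```text
green [[722.0, 74.0], [758.0, -43.0], [706.0, -52.0], [677.0, 61.0]]
orange [[764.0, -77.0], [797.0, -198.0], [746.0, -211.0], [713.0, -89.0]]
marker [[559.0, 71.0], [446.0, 35.0]]
tape [[632.0, -262.0], [633.0, -332.0], [668.0, -297.0], [598.0, -297.0]]
```

```bash
cat >>h.py <<'E'
from scipy.spatial.transform import Rotation as Rt
C=np.array([.5842,-.1135]);A=np.deg2rad(17.0)
def toF(xy):
    c,s=np.cos(A),np.sin(A);return np.array([[c,s],[-s,c]])@(np.asarray(xy)-C)
def go(fx,fy,tipz):
    from cell import bot
    s=bot.state();w,x,y,z=s["ee_rot"];R=Rt.from_quat([x,y,z,w]).as_matrix()
    c,sn=np.cos(A),np.sin(A);g=C+np.array([[c,-sn],[sn,c]])@np.array([fx,fy])
    tip=np.array(s["eef_pos"])+R[:,2]*.017
    d=R.T@(np.array([*g,tipz])-tip)
    yaw=np.rad2deg(np.arctan2(R[1,0],R[0,0]))
    print("t",round(float(s["clock"]),2),"tipF mm",np.round(toF(tip[:2])*1000,1),"z",round(tip[2]*1000,1),"yaw",round(yaw,2),"tilt",np.round(R[:2,2],4),"F",np.round(s["contact_force"],2),"w",round(float(s["width"]),4),"delta tool mm",np.round(d*1000,1))
E
python3 -c "
from h import *
go(-.078,.087,.2)
p=np.load('top0.npz');print(bot.tcp_to_tips if 0 else '',cast(p,[[425,190]],.16))"
```

```text
t 0.1 tipF mm [-455.6 -341.5] z 214.1 yaw 23.42 tilt [-0.0003  0.001 ] F [-0.14 -0.77  0.19] w 0.0951 delta tool mm [ 423.1 -383.6   14.6]
 [[ 0.53114586 -0.45004753]]
```

Emit:
send_rows(targets=[[[0.026,-0.024,0,0,0],[0.026,-0.024,0,0,0],[0.026,-0.024,0,0,0],[0.026,-0.024,0,0,0],[0.026,-0.024,0,0,0],[0.026,-0.024,0,0,0],[0.026,-0.024,0,0,0],[0.026,-0.024,0,0,0]]], newtons=20)

```text
clock: 0.77
eef_pos: [0.3634, -0.3086, 0.2277]
ee_rot: [-0.002, 0.98, 0.199, -0.001]
contact_force: [1.3, -0.7, 0.2]
width: 0.0474
```

```bash
python3 -c "
from h import *
go(-.078,.087,.1)"
```

```text
t 0.77 tipF mm [-268.2 -121.9] z 210.7 yaw 22.91 tilt [-0.0028  0.004 ] F [ 1.29 -0.73  0.17] w 0.0474 delta tool mm [ 210.8 -187.7  111.4]
```

Emit:
send_rows(targets=[[[0.028,-0.025,0.008,0,0],[0.028,-0.025,0.008,0,0],[0.028,-0.025,0.008,0,0],[0.028,-0.025,0.008,0,0],[0.028,-0.025,0.008,0,0],[0.028,-0.025,0.008,0,0],[0.028,-0.025,0.008,0.6,0],[0.0,0.0,0.0,0.6,0]]])

```text
clock: 1.43
eef_pos: [0.4798, -0.0541, 0.17]
ee_rot: [-0.002, 0.989, 0.147, -0.001]
contact_force: [-0.8, -0.7, -0.4]
width: 0.0007
```

```bash
python3 -c "
from h import *
go(-.078,.087,.05)"
```

```text
t 1.43 tipF mm [-82.5  87.3] z 153.0 yaw 16.92 tilt [-0.0017  0.003 ] F [-0.84 -0.67 -0.43] w 0.0007 delta tool mm [  4.6   0.7 103. ]
```

Emit:
send_rows(targets=[[[0.002,0,0.02,0,0],[0.002,0,0.02,0,0],[0,0,0.02,0,0],[0,0,0.02,0,0],[0,0,0.02,0,0],[0,0,0.005,0,0],[0,0,0,0,0],[0,0,0,0,0]]])

```text
clock: 2.1
eef_pos: [0.4847, -0.0481, 0.0603]
ee_rot: [-0.002, 0.989, 0.149, -0.001]
contact_force: [0.7, 0.1, -0.9]
width: 0.0004
```

```bash
python3 -c "
from h import *
go(-.078,.087,.013)
from cell import bot
for n,(r0,r1,c0,c1) in dict(top=(110,240,230,380),scene=(160,260,145,275)).items():
    p=bot.snapshot(n);cv2.imwrite(f'pics/{n}1.png',cv2.resize(p['pixels'][r0:r1,c0:c1,::-1],None,fx=4,fy=4,interpolation=cv2.INTER_CUBIC))
go(-.078,.087,.013)
"
```

```text
t 2.1 tipF mm [-76.1  91.7] z 43.3 yaw 17.17 tilt [-0.0024  0.0032] F [ 0.73  0.09 -0.87] w 0.0004 delta tool mm [-1.9  4.8 30.3]
t 2.2 tipF mm [-75.8  91.5] z 43.9 yaw 17.17 tilt [-0.0009  0.0028] F [ 0.31 -0.66 -0.85] w 0.0002 delta tool mm [-2.2  4.6 30.9]
```

View pics/scene1.png

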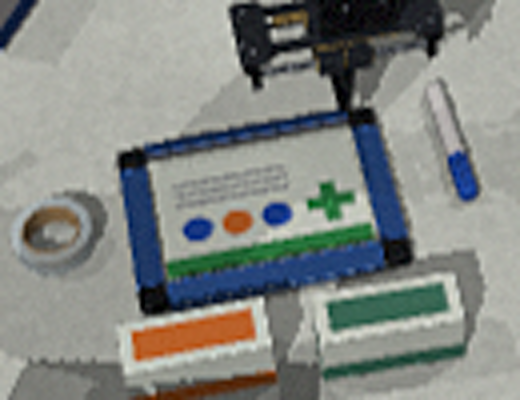

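View pics/top1.png

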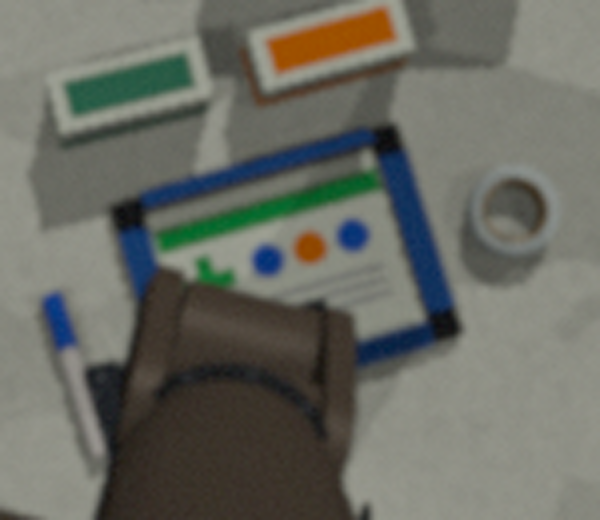

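The fingertips hang over the left end of the near rail, as planned. I'll descend gently.

Emit:
send_rows(targets=[[[-0.002,0.003,0.004,0,0],[0,0,0.004,0,0],[0,0,0.002,0,0],[0,0,0.002,0,0],[0,0,0.002,0,0],[0,0,0.002,0,0],[0,0,0.002,0,0],[0,0,0,0,0]]])

```text
clock: 2.87
eef_pos: [0.4853, -0.0526, 0.0443]
ee_rot: [-0.0, 0.989, 0.149, 0.003]
contact_force: [-0.4, 0.5, 0.2]
width: 0.0001
```

```bash
python3 -c "
from h import *
go(-.078,.087,.013)"
```

```text
t 2.87 tipF mm [-76.7  87.2] z 27.3 yaw 17.14 tilt [0.0049 0.0014] F [-0.35  0.5   0.25] w 0.0001 delta tool mm [-1.4  0.2 14.2]
```

Emit:
send_rows(targets=[[[-0.001,0,0.0015,0,0],[0,0,0.0015,0,0],[0,0,0.0015,0,0],[0,0,0.0015,0,0],[0,0,0.0015,0,0],[0,0,0.0015,0,0],[0,0,0.0015,0,0],[0,0,0,0,0]]])

```text
clock: 3.53
eef_pos: [0.486, -0.0529, 0.0333]
ee_rot: [0.0, 0.989, 0.149, 0.004]
contact_force: [1.5, 1.0, 0.7]
width: 0.0007
```

```bash
python3 -c "
from h import *
go(-.078,.087,.013)"
```

```text
t 3.53 tipF mm [-76.1  86.6] z 16.3 yaw 17.15 tilt [0.0088 0.0007] F [1.48 0.96 0.71] w 0.0007 delta tool mm [-2.  -0.4  3.3]
```

Emit:
send_rows(targets=[[[-0.001,0,0.001,0,0],[0,0,0.001,0,0],[0,0,0.001,0,0],[0,0,0.0005,0,0],[0,0,0.0005,0,0],[0,0,0,0,0],[0,0,0,0,0],[0,0,0,0,0]]])

```text
clock: 4.2
eef_pos: [0.4849, -0.0533, 0.029]
ee_rot: [0.0, 0.989, 0.149, 0.004]
contact_force: [1.2, 0.7, 3.6]
width: 0.0006
```

```bash
python3 -c "
from h import *
go(-.078,.087,.013)"
```

```text
t 4.2 tipF mm [-77.2  86.6] z 12.0 yaw 17.15 tilt [0.0087 0.0007] F [1.18 0.66 3.64] w 0.0006 delta tool mm [-0.8 -0.4 -1. ]
```

Emit:
send_rows(targets=[[[0,0.003,0,0,0],[0,0.004,0,0,0],[0,0.004,0,0,0],[0,0.004,0,0,0],[0,0.004,0,0,0],[0,0.004,0,0,0],[0,0.004,0,0,0],[0,0.004,0,0,0]]])

```text
clock: 4.87
eef_pos: [0.4932, -0.085, 0.0289]
ee_rot: [-0.001, 0.989, 0.149, 0.002]
contact_force: [-1.1, 2.8, 3.7]
width: 0.0005
```

```bash
python3 -c "
from h import *
go(-.078,-.086,.0115)"
```

```text
t 4.87 tipF mm [-78.6  53.9] z 11.9 yaw 17.16 tilt [0.0047 0.002 ] F [-1.12  2.85  3.7 ] w 0.0005 delta tool mm [  0.2 139.9   0.3]
```

Emit:
send_rows(targets=[[[0,0.005,0,0,0],[0,0.005,0,0,0],[0,0.005,0,0,0],[0,0.005,0,0,0],[0,0.005,0,0,0],[0,0.005,0,0,0],[0,0.005,0,0,0],[0,0.005,0,0,0]]])

```text
clock: 5.53
eef_pos: [0.506, -0.1274, 0.0289]
ee_rot: [-0.001, 0.989, 0.149, 0.002]
contact_force: [-0.5, 2.6, 4.0]
width: 0.0001
```

```bash
python3 -c "
from h import *
go(-.078,-.086,.0115)"
```

```text
t 5.53 tipF mm [-78.8   9.6] z 11.9 yaw 17.14 tilt [0.0043 0.0023] F [-0.47  2.6   3.98] w 0.0001 delta tool mm [ 0.5 95.6  0.3]
```

Emit:
send_rows(targets=[[[0,0.005,0,0,0],[0,0.005,0,0,0],[0,0.005,0,0,0],[0,0.005,0,0,0],[0,0.005,0,0,0],[0,0.005,0,0,0],[0,0.005,0,0,0],[0,0.005,0,0,0]]])

```text
clock: 6.2
eef_pos: [0.519, -0.1699, 0.0288]
ee_rot: [-0.001, 0.989, 0.149, 0.002]
contact_force: [-1.0, 2.5, 4.5]
width: 0.0004
```

```bash
python3 -c "
from h import *
go(-.078,-.086,.0115)"
```

```text
t 6.2 tipF mm [-78.8 -34.8] z 11.8 yaw 17.14 tilt [0.0041 0.0024] F [-0.97  2.54  4.5 ] w 0.0004 delta tool mm [ 0.7 51.2  0.3]
```

Emit:
send_rows(targets=[[[0,0.005,0,0,0],[0,0.005,0,0,0],[0,0.005,0,0,0],[0,0.005,0,0,0],[0,0.005,0,0,0],[0,0.005,0,0,0],[0,0.005,0,0,0],[0,0.004,0,0,0]]])

```text
clock: 6.87
eef_pos: [0.5317, -0.2115, 0.0287]
ee_rot: [-0.001, 0.989, 0.149, 0.002]
contact_force: [-0.3, 2.3, 3.0]
width: 0.0003
```

```bash
python3 -c "
from h import *
go(-.078,-.086,.0115)"
```

```text
t 6.87 tipF mm [-78.8 -78.4] z 11.7 yaw 17.14 tilt [0.004  0.0024] F [-0.3   2.26  2.99] w 0.0003 delta tool mm [0.8 7.6 0.2]
```

Emit:
send_rows(targets=[[[0,0.002,0,0,0],[0,0.002,0,0,0],[0,0.0015,-0.0004,0,0],[0,0.0015,-0.0004,0,0],[0,0,0,0,0],[0,0,-0.006,0,0],[0,0,-0.01,0,0],[0,0,-0.01,0,0]]])

```text
clock: 7.53
eef_pos: [0.5334, -0.2198, 0.0551]
ee_rot: [-0.001, 0.989, 0.149, 0.001]
contact_force: [1.0, 0.4, 0.1]
width: 0.0005
```

```bash
python3 -c "
from h import *
go(.078,.087,.06)
"
```

```text
t 7.53 tipF mm [-79.6 -86.7] z 38.1 yaw 17.13 tilt [0.0014 0.0032] F [1.05 0.37 0.07] w 0.0005 delta tool mm [ 158.1 -173.4  -21.1]
```

Emit:
send_rows(targets=[[[0,0,-0.025,0,0],[0.014,-0.015,-0.01,0,0],[0.024,-0.026,0,0,0],[0.024,-0.026,0,0,0],[0.024,-0.026,0,0,0],[0.024,-0.026,0,0,0],[0.02,-0.022,0,0,0],[0,0,0,0,0]]])

```text
clock: 8.2
eef_pos: [0.6213, -0.0421, 0.1045]
ee_rot: [0.001, 0.989, 0.146, 0.007]
contact_force: [0.5, -0.1, -0.3]
width: 0.0003
```

```bash
python3 -c "
from h import *
go(.078,.087,.04)
from cell import bot
for n,(r0,r1,c0,c1) in dict(top=(110,240,230,380),scene=(160,260,145,275)).items():
    p=bot.snapshot(n);np.savez(f'{n}2.npz',**p);cv2.imwrite(f'pics/{n}2.png',cv2.resize(p['pixels'][r0:r1,c0:c1,::-1],None,fx=4,fy=4,interpolation=cv2.INTER_CUBIC))
go(.078,.087,.04)
"
```

```text
t 8.2 tipF mm [56.6 57.4] z 87.5 yaw 16.83 tilt [ 0.0135 -0.0009] F [ 0.52 -0.08 -0.29] w 0.0003 delta tool mm [ 20.7 -29.9  47.7]
t 8.3 tipF mm [54.2 54.9] z 87.2 yaw 16.77 tilt [ 0.0123 -0.0014] F [-0.75  0.3  -0.15] w 0.0006 delta tool mm [ 23.1 -32.5  47.3]
```

View pics/scene2.png

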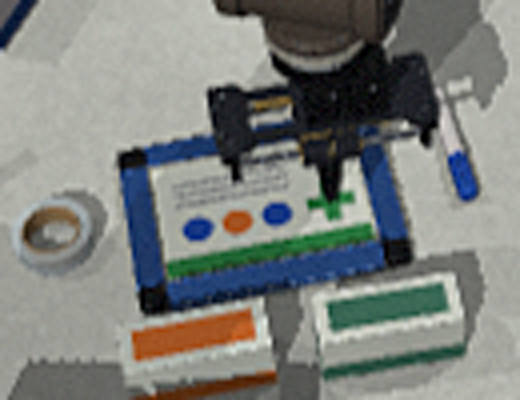

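View pics/top2.png

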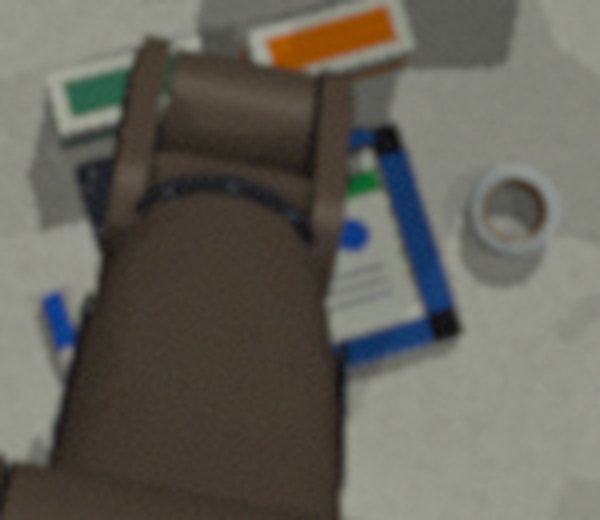

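The near rail now lies flat: its full width shows in the scene view. The corners are at the same pixels as before ((130,158), (155,298) and (398,250) in the crop), so the frame has not shifted. Next is the far rail.

Emit:
send_rows(targets=[[[0.008,-0.01,0,0,0],[0.008,-0.01,0,0,0],[0.006,-0.01,0.005,0,0],[0,0,0.012,0,0],[0,0,0.012,0,0],[0,0,0.01,0,0],[0,0,0.003,0,0],[0,0,0,0,0]]])

```text
clock: 8.97
eef_pos: [0.632, -0.0112, 0.0581]
ee_rot: [0.002, 0.99, 0.144, 0.005]
contact_force: [-0.1, 0.9, -0.4]
width: 0.0005
```

```bash
python3 -c "
from h import *
go(.078,.087,.028)"
```

```text
t 8.97 tipF mm [75.8 83.8] z 41.1 yaw 16.51 tilt [ 0.0107 -0.0018] F [-0.09  0.94 -0.36] w 0.0005 delta tool mm [ 2.1 -3.3 13.2]
```

Emit:
send_rows(targets=[[[0.002,-0.003,0.003,-0.1,0],[0,0,0.003,0,0],[0,0,0.002,0,0],[0,0,0.002,0,0],[0,0,0.002,0,0],[0,0,0.002,0,0],[0,0,0.0015,0,0],[0,0,0,0,0]]])

```text
clock: 9.63
eef_pos: [0.6327, -0.0083, 0.0427]
ee_rot: [0.001, 0.989, 0.148, 0.005]
contact_force: [-3.8, -1.4, 7.8]
width: 0.0005
```

```bash
python3 -c "
from h import *
go(.078,.087,.013)"
```

```text
t 9.63 tipF mm [77.3 86.4] z 25.7 yaw 16.99 tilt [ 0.0095 -0.0016] F [-3.79 -1.41  7.81] w 0.0005 delta tool mm [ 0.6 -0.7 12.7]
```

```bash
python3 -c "
from h import *
from cell import bot
for n,(r0,r1,c0,c1) in dict(top=(110,240,230,380),scene=(170,260,165,265)).items():
    p=bot.snapshot(n);np.savez(f'{n}3.npz',**p);cv2.imwrite(f'pics/{n}3.png',cv2.resize(p['pixels'][r0:r1,c0:c1,::-1],None,fx=6 if n=='scene' else 4,fy=6 if n=='scene' else 4,interpolation=cv2.INTER_CUBIC))
go(.078,.087,.013)
"
```

```text
t 9.73 tipF mm [77.3 86.3] z 26.0 yaw 16.98 tilt [ 0.0098 -0.0016] F [-3.26  1.46  6.98] w 0.0003 delta tool mm [ 0.6 -0.8 13. ]
```

View pics/scene3.png

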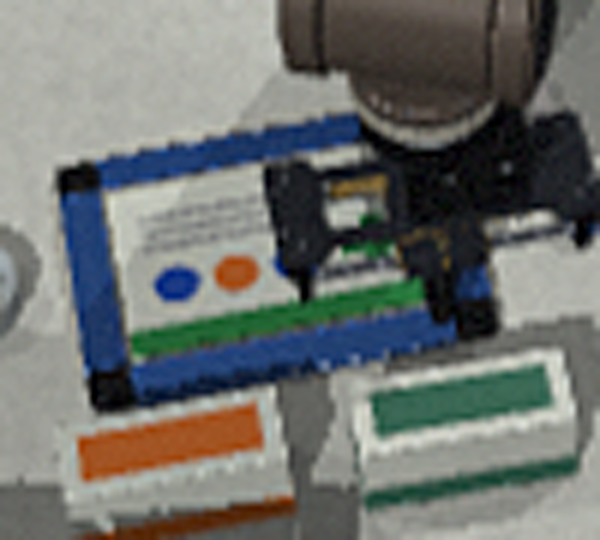

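Force is up at 7 N while the rail is still partly open. The fingers are rubbing against the rising inner edge (3 N sideways), so I'll let the tool follow that edge slightly toward the robot while going down.

Emit:
send_rows(targets=[[[-0.001,0,0.0005,0,0],[-0.0005,0,0.001,0,0],[-0.0005,0,0.001,0,0],[-0.0005,0,0.001,0,0],[-0.0003,0,0.001,0,0],[-0.0003,0,0.001,0,0],[0,0,0.001,0,0],[0,0,0,0,0]]])

```text
clock: 10.4
eef_pos: [0.6277, -0.0099, 0.0405]
ee_rot: [0.002, 0.989, 0.148, 0.004]
contact_force: [-3.2, -1.4, 4.2]
width: 0.0004
```

```bash
python3 -c "
from h import *
go(.078,.087,.013)"
```

```text
t 10.4 tipF mm [72.  86.2] z 23.5 yaw 17.01 tilt [ 0.0081 -0.0026] F [-3.15 -1.39  4.19] w 0.0004 delta tool mm [ 5.9 -0.8 10.5]
```

The force direction (-3, +4) matches the rail's upturned inner face: the tips are inside its edge and pushing toward the hinge. I'll lift, look, then come down further outboard.

Emit:
send_rows(targets=[[[0,0,-0.005,0,0],[0,0,-0.01,0,0],[0,0,-0.01,0,0],[0,0,-0.02,0,0],[-0.02,0,-0.02,0,0],[-0.03,0,0,0,0],[-0.03,0,0,0,0],[0,0,0,0,0]]])

```text
clock: 11.07
eef_pos: [0.5504, -0.0334, 0.1134]
ee_rot: [0.003, 0.989, 0.149, 0.008]
contact_force: [1.3, -0.5, 0.7]
width: 0.0005
```

```bash
python3 -c "
from h import *
from cell import bot
for n,(r0,r1,c0,c1) in dict(top=(110,240,230,380),scene=(170,260,165,265)).items():
    p=bot.snapshot(n);np.savez(f'{n}4.npz',**p);cv2.imwrite(f'pics/{n}4.png',cv2.resize(p['pixels'][r0:r1,c0:c1,::-1],None,fx=6 if n=='scene' else 4,fy=6 if n=='scene' else 4,interpolation=cv2.INTER_CUBIC))
p=np.load('scene4.npz');m=frame_mask(p['pixels']);b=((p['pixels'].max(2)<75)).astype(np.uint8)[180:250,165:255]
nn,l,st,cc=cv2.connectedComponentsWithStats(b)
for i in range(1,nn):
    if st[i,4]>15: print(st[i,4],np.round(cc[i]+[165,180],1),np.round(cast(p,cc[i]+[165,180],.013)*1000,1))
go(.084,.087,.04)
"
```

```text
31 [209.3 182.3] [[ 450.2 -132.9]]
108 [232.6 185.1] [[458.5 -42.8]]
32 [178.  199.3] [[ 539.4 -237.6]]
72 [241.8 224. ] [[634.7   6.9]]
133 [194.6 233.8] [[ 686.2 -153.3]]
t 11.17 tipF mm [-4.9 85.5] z 96.6 yaw 17.1 tilt [ 0.0191 -0.004 ] F [ 0.65 -0.2   0.64] w 0.0006 delta tool mm [87.9 -1.9 58.1]
```

View pics/scene4.png

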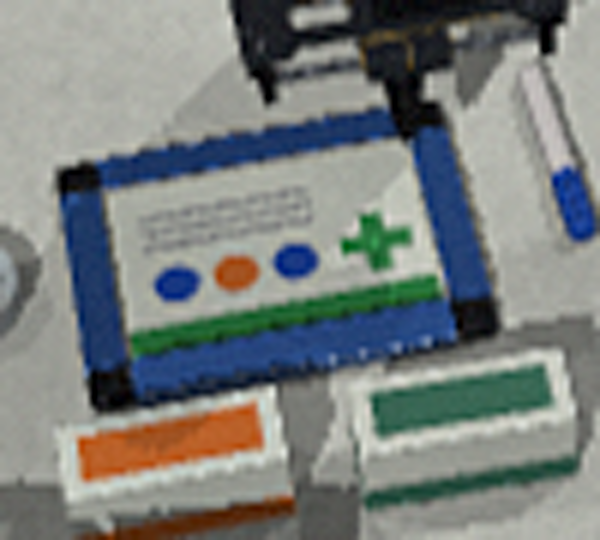

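View pics/top4.png

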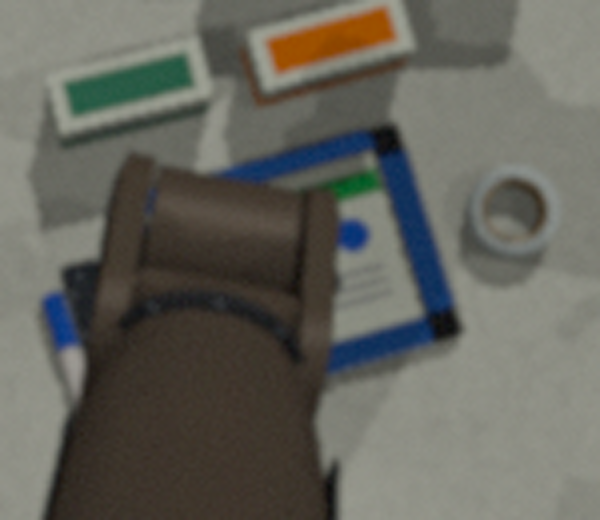

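The frame is unmoved: its near-right corner is at (178.0,199.3) px against (177.9,199.4) before. I'll approach again at own x = 84 mm.

Emit:
send_rows(targets=[[[0.028,0,0,0,0],[0.03,0,0,0,0],[0.024,-0.001,0.005,0,0],[0,0,0.015,0,0],[0,0,0.015,0,0],[0,0,0.012,0,0],[0,0,0.004,0,0],[0,0,0,0,0]]])

```text
clock: 11.83
eef_pos: [0.6456, -0.005, 0.0658]
ee_rot: [0.004, 0.989, 0.149, 0.014]
contact_force: [-0.2, 0.6, 1.0]
width: 0.0004
```

```bash
python3 -c "
from h import *
go(.084,.087,.030)"
```

```text
t 11.83 tipF mm [90.9 85.5] z 48.8 yaw 17.15 tilt [ 0.0299 -0.0046] F [-0.22  0.61  1.05] w 0.0004 delta tool mm [-7.4 -1.7 18.6]
```

Emit:
send_rows(targets=[[[-0.004,-0.001,0,0,0],[-0.003,0,0.003,0,0],[0,0,0.003,0,0],[0,0,0.003,0,0],[0,0,0.003,0,0],[0,0,0.002,0,0],[0,0,0.001,0,0],[0,0,0,0,0]]])

```text
clock: 12.5
eef_pos: [0.6391, -0.0068, 0.0518]
ee_rot: [0.005, 0.989, 0.149, 0.016]
contact_force: [-0.2, -0.5, 0.1]
width: 0.0008
```

```bash
python3 -c "
from h import *
go(.084,.087,.013)"
```

```text
t 12.5 tipF mm [84.2 85.7] z 34.9 yaw 17.1 tilt [ 0.0329 -0.0049] F [-0.17 -0.53  0.11] w 0.0008 delta tool mm [-0.8 -1.6 21.8]
```

Emit:
send_rows(targets=[[[0,-0.001,0.002,0,0],[0,0,0.002,0,0],[0,0,0.002,0,0],[0,0,0.0015,0,0],[0,0,0.0015,0,0],[0,0,0.001,0,0],[0,0,0.001,0,0],[0,0,0,0,0]]])

```text
clock: 13.17
eef_pos: [0.6394, -0.0058, 0.0398]
ee_rot: [0.005, 0.989, 0.149, 0.016]
contact_force: [-1.5, 0.2, 1.4]
width: 0.0006
```

```bash
python3 -c "
from h import *
go(.080,.087,.013)"
```

```text
t 13.17 tipF mm [84.8 86.6] z 22.8 yaw 17.1 tilt [ 0.0332 -0.0049] F [-1.51  0.16  1.41] w 0.0006 delta tool mm [-5.1 -0.5  9.6]
```

Emit:
send_rows(targets=[[[0,0,0.0015,0,0],[0,0,0.0015,0,0],[0,0,0.0015,0,0],[0,0,0.0015,0,0],[0,0,0.001,0,0],[0,0,0.001,0,0],[0,0,0,0,0],[0,0,0,0,0]]])

```text
clock: 13.83
eef_pos: [0.6396, -0.0061, 0.0317]
ee_rot: [0.005, 0.989, 0.149, 0.016]
contact_force: [-0.9, -0.6, 2.2]
width: 0.0004
```

```bash
python3 -c "
from h import *
go(.080,.087,.013)"
```

```text
t 13.83 tipF mm [84.9 86.3] z 14.7 yaw 17.11 tilt [ 0.0333 -0.0052] F [-0.86 -0.64  2.19] w 0.0004 delta tool mm [-5.  -0.7  1.6]
```

Emit:
send_rows(targets=[[[-0.0015,0,0.0005,0,0],[-0.0015,0,0.0005,0,0],[-0.0015,0,0.0005,0,0],[-0.001,0,0.0005,0,0],[-0.0005,0,0.0005,0,0],[0,0,0,0,0],[0,0,0,0,0],[0,0,0,0,0]]])

```text
clock: 14.5
eef_pos: [0.6352, -0.0077, 0.0295]
ee_rot: [0.005, 0.989, 0.148, 0.018]
contact_force: [0.9, -0.0, 2.7]
width: 0.0004
```

```bash
python3 -c "
from h import *
go(.078,.087,.012)"
```

```text
t 14.5 tipF mm [80.3 86. ] z 12.5 yaw 17.1 tilt [ 0.0381 -0.0051] F [ 0.93 -0.04  2.65] w 0.0004 delta tool mm [-2.3 -1.   0.4]
```

Emit:
send_rows(targets=[[[-0.0005,0.003,0.0004,0,0],[-0.0005,0.004,0.0001,0,0],[-0.0005,0.004,0.0001,0,0],[0,0.004,0.0001,0,0],[0,0.004,0.0001,0,0],[0,0.004,0.0001,0,0],[0,0.004,0.0001,0,0],[0,0.004,0.0001,0,0]]])

```text
clock: 15.17
eef_pos: [0.6423, -0.0396, 0.0288]
ee_rot: [0.004, 0.989, 0.149, 0.017]
contact_force: [-1.3, 3.5, 3.8]
width: 0.0001
```

```bash
python3 -c "
from h import *
go(.078,-.087,.012)"
```

```text
t 15.17 tipF mm [77.7 53.4] z 11.8 yaw 17.1 tilt [ 0.035  -0.0038] F [-1.27  3.5   3.83] w 0.0001 delta tool mm [  0.  140.4   1.8]
```

Emit:
send_rows(targets=[[[0,0.005,0.0001,0,0],[0,0.005,0.0001,0,0],[0,0.005,0,0,0],[0,0.005,0.0001,0,0],[0,0.005,0,0,0],[0,0.005,0.0001,0,0],[0,0.005,0.0001,0,0],[0,0.005,0,0,0]]])

```text
clock: 15.83
eef_pos: [0.6552, -0.0821, 0.029]
ee_rot: [0.004, 0.989, 0.148, 0.017]
contact_force: [-1.7, 2.5, 5.3]
width: 0.0003
```

```bash
python3 -c "
from h import *
go(.078,-.087,.012)"
```

```text
t 15.83 tipF mm [77.6  9.1] z 12.0 yaw 17.09 tilt [ 0.0347 -0.0036] F [-1.67  2.53  5.27] w 0.0003 delta tool mm [ 0.2 96.1  1.3]
```

Emit:
send_rows(targets=[[[0,0.005,0.0001,0,0],[0,0.005,0.0001,0,0],[0,0.005,0,0,0],[0,0.005,0.0001,0,0],[0,0.005,0,0,0],[0,0.005,0.0001,0,0],[0,0.005,0.0001,0,0],[0,0.005,0,0,0]]])

```text
clock: 16.5
eef_pos: [0.6681, -0.1246, 0.029]
ee_rot: [0.004, 0.989, 0.148, 0.017]
contact_force: [-1.2, 2.4, 4.0]
width: 0.0002
```

```bash
python3 -c "
from h import *
go(.078,-.087,.012)"
```

```text
t 16.5 tipF mm [ 77.6 -35.4] z 12.0 yaw 17.09 tilt [ 0.0344 -0.0035] F [-1.23  2.42  4.02] w 0.0002 delta tool mm [ 0.4 51.6  0.7]
```

Emit:
send_rows(targets=[[[0,0.005,0.0001,0,0],[0,0.005,0.0001,0,0],[0,0.005,0,0,0],[0,0.005,0.0001,0,0],[0,0.005,0,0,0],[0,0.005,0.0001,0,0],[0,0.005,0.0001,0,0],[0,0.004,0,0,0]]])

```text
clock: 17.17
eef_pos: [0.6808, -0.1663, 0.0288]
ee_rot: [0.004, 0.989, 0.148, 0.017]
contact_force: [-1.2, 2.2, 5.0]
width: 0.0002
```

```bash
python3 -c "
from h import *
go(.078,-.087,.012)"
```

```text
t 17.17 tipF mm [ 77.4 -78.9] z 11.8 yaw 17.08 tilt [ 0.0341 -0.0036] F [-1.2   2.18  5.04] w 0.0002 delta tool mm [ 0.6  8.1 -0. ]
```

Emit:
send_rows(targets=[[[0,0.002,0,0,0],[0,0.002,0,0,0],[0,0.0015,-0.0004,0,0],[0,0.0015,-0.0004,0,0],[0,0,0,0,0],[0,0,-0.006,0,0],[0,0,-0.01,0,0],[0,0,-0.02,0,0]]])

```text
clock: 17.83
eef_pos: [0.6799, -0.1745, 0.0627]
ee_rot: [0.003, 0.989, 0.148, 0.013]
contact_force: [-0.4, 0.3, 0.7]
width: 0.0001
```

Emit:
send_rows(targets=[[[0,0,-0.03,0,0],[0,0,-0.03,0,0],[-0.02,0,-0.03,0,0],[-0.04,0,-0.03,0,0],[-0.04,0,0,0,0],[-0.04,0,0,0,0],[-0.04,0,0,0,0],[-0.03,0,0,0,0]]])

```text
clock: 18.5
eef_pos: [0.4795, -0.2344, 0.1858]
ee_rot: [0.008, 0.988, 0.152, 0.018]
contact_force: [0.8, -1.4, -0.3]
width: 0.0001
```

```bash
python3 -c "
from h import *
go(.078,-.087,.012)"
```

```text
t 18.5 tipF mm [-134.9  -85.4] z 168.8 yaw 17.51 tilt [ 0.0389 -0.0104] F [ 0.77 -1.44 -0.29] w 0.0001 delta tool mm [ 2.074e+02 -1.000e-01  1.640e+02]
```

Emit:
send_rows(targets=[[[0,0,-0.035,0,0],[-0.01,0.01,-0.035,0,0],[-0.01,0.038,0,0,0],[-0.01,0.038,0,0,0],[-0.01,0.038,0,0,0],[-0.01,0.038,0,0,0],[0,0.04,0,0,0],[0,0,0,0,0]]])

```text
clock: 19.17
eef_pos: [0.4793, -0.4497, 0.2711]
ee_rot: [0.012, 0.988, 0.152, 0.019]
contact_force: [0.1, -0.5, 0.0]
width: 0.0004
```

```bash
python3 -c "
from h import *
from cell import bot
for n,(r0,r1,c0,c1) in dict(top=(100,230,230,380),scene=(170,265,145,275)).items():
    p=bot.snapshot(n);np.savez(f'{n}5.npz',**p);cv2.imwrite(f'pics/{n}5.png',cv2.resize(p['pixels'][r0:r1,c0:c1,::-1],None,fx=4.6,fy=4.6,interpolation=cv2.INTER_CUBIC))
    q=np.load(n+'0.npz')['pixels'].astype(int);d=np.abs(q-p['pixels']).max(2);print(n,d[r0:r1,c0:c1].max())
for n,(r0,r1,c0,c1) in dict(top=(135,218,253,348),scene=(180,242,170,250)).items():
  for i in (0,5):
    p=np.load(f'{n}{i}.npz');m=frame_mask(p['pixels']);k=np.zeros_like(m);k[r0:r1,c0:c1]=m[r0:r1,c0:c1]
    cs,_=cv2.findContours(k,cv2.RETR_EXTERNAL,cv2.CHAIN_APPROX_NONE);c=max(cs,key=cv2.contourArea)
    ce,sz,an=cv2.minAreaRect((cast(p,c.reshape(-1,2),.012)*1000).astype(np.float32));print(n,i,np.round(ce,1),np.round(sz,1),round(an,2))
    hsv=cv2.cvtColor(p['pixels'],cv2.COLOR_RGB2HSV)
    g=cv2.inRange(hsv,(0,150,80),(15,255,255))[100:265,145:375];M=cv2.moments(g);print('  orange',M['m10']/M['m00'],M['m01']/M['m00'])
"
```

```text
top 95
scene 114
top 0 [ 583.9 -114.4] [179.4 239.2] 16.92
  orange 82.19063545150502 87.9448160535117
top 5 [ 582.  -114.9] [178.7 238.5] 17.04
  orange 84.57839721254355 86.25783972125436
scene 0 [ 584.5 -112.5] [188.1 240.5] 16.96
  orange 103.37450199203187 117.14143426294821
scene 5 [ 585.1 -112.4] [186.1 240.4] 17.13
  orange 101.62523900573613 118.26577437858509
```

View pics/top5.png

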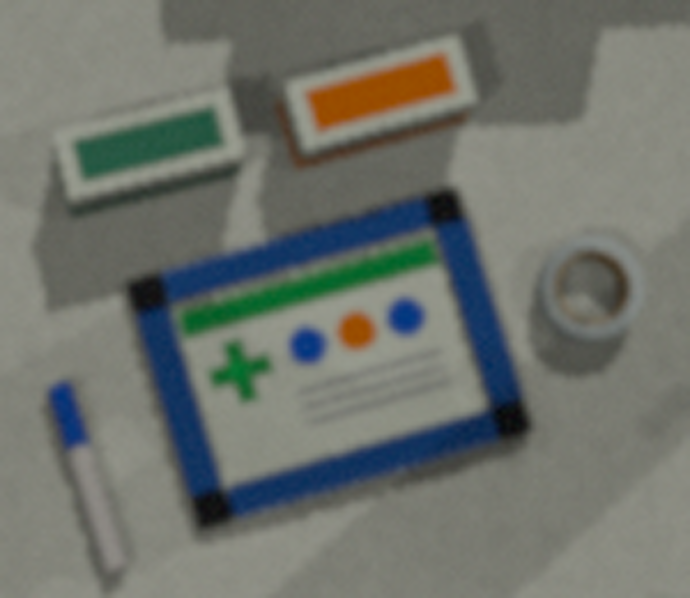

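View pics/scene5.png

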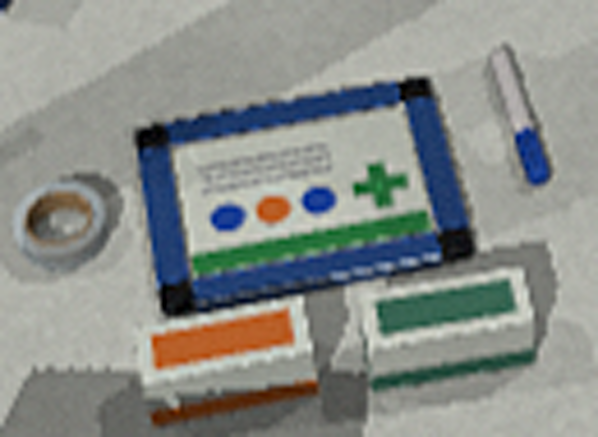

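```bash
python3 -c "
from h import *
from cell import bot
a,b=[cv2.cvtColor(np.load(f'top{i}.npz')['pixels'],cv2.COLOR_RGB2GRAY) for i in (0,5)]
for n,(x,y,w,h) in dict(green=(240,118,46,28),orange=(288,106,48,28),marker=(238,180,24,48),tape=(344,148,30,30),notice=(268,156,60,38)).items():
    r=cv2.matchTemplate(b[y-6:y+h+6,x-6:x+w+6],a[y:y+h,x:x+w],cv2.TM_CCOEFF_NORMED);_,v,_,l=cv2.minMaxLoc(r);print(n,round(v,3),np.array(l)-6)
go(0,0,0)"
```

```text
green 0.998 [0 0]
orange 0.998 [0 0]
marker 0.987 [0 0]
tape 0.943 [0 0]
notice 0.956 [0 0]
t 19.27 tipF mm [-197.4 -286.6] z 253.9 yaw 17.55 tilt [ 0.0395 -0.0159] F [-0.26  1.06  0.49] w 0.0004 delta tool mm [ 191.7 -291.7  252.5]
```

Both rails look shut across their full width and nothing has moved. The arm is clear of everything, so I'm handing in.

```bash
python3 -c "
from cell import bot
print(bot.finish_job())"
```

```text
the job is handed in; nothing more can be done
None
```

I pressed the near rail down at its left end and ran the closed fingertips along to its right end, then did the same on the far rail. I handed the job in at about 19 s with the arm clear of everything.

- **Force and coverage:** The force readings along both runs were about 3–5 N, at about 1 mm of spring travel. Both runs covered own y of about +86 to -87 mm. They stopped 8 mm short of the rail ends so that the fingertips would not hit the corner blocks.
- **One mishap:** My first press on the far rail came down inside its raised inner edge and pushed toward the hinge, with about 8 N down and 4 N sideways. I lifted off, saw that the frame had not moved, and came down again further out, where the rail closed at about 2 N.
- **Last checks:** In both camera views the rails show their full width, so they look shut. The cartons, marker, tape and notice match the first picture to the pixel (about 3 mm).
- **Disagreements:** The fitted frame centre differed by about 2 mm between the first and last top view, but only 0.6 mm in the scene view; I put this down to measurement noise. A rough colour-centre check on orange moved by about 2 px. It covered more than the carton, and the direct match of the orange carton showed no shift.
- **Tool tilt:** The tool picked up about 2° of tilt during the moves, and I corrected for it in the far-rail run.

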